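Load the fourth sample cell and push the row home

ROBOT

A 7-joint arm with a two-finger parallel gripper is mounted at the origin on the work surface. World frame = base frame: x ahead of the robot, y to its left, z up, the work surface at z = 0. Lengths are in mm, angles in rad, forces in N, time in s.
With the tool pointing down it reaches from about 425 to 1025 mm from the base axis. Payload 3.6 kg.
Tool frame: the origin (TCP) lies between the finger pads; the fingertips stand 14 mm ahead of it and the grasp point (between the pads) lies 5 mm behind it (env.tcp_to_tips is the distance from the TCP to the fingertips, in mm); z points along the fingers, y is the line along which they close (so a half turn about z gives the same grasp; the last joint's range is limited). The gripper opens to 85 mm and grips with 20 to 120 N. Pads are 22 mm wide; open, the fingers measure 114 mm over their backs; the gripper's body (76 mm by 85 mm) begins 54 mm behind the grasp point. The pads swing forward as they close: fully open they stand 13 mm farther back than shut.
Start: joints at [-0.093, 0.591, 0.048, 1.609, -0.033, 0.943, -0.034], TCP at [725.003, 0.004, 245.302] pointing down, gripper open.
Joint ranges: [-2.69, 2.69], [-0.47, 2.24], [-1.27, 1.36], [0.19, 2.51], [-1.53, 4.68], [0.08, 2.07], [-3.09, 3.09]. Speed limits (rad/s): [2.57, 2.57, 3.14, 3.14, 3.14, 3.14, 3.14].

INTERFACE

Orientations are given as a rotation vector (axis times angle).
In Python, from rig import env, imaging gives the robot as it stands.
- The arm moves only by the tool move_arm, never from a script. Its argument "motion" is a list of rows, each a list of 3 entries, a list of its own where there are three numbers: the shift along the world's x, y, z in mm, then the turn about the world's z in degrees, then the finger opening in mm, from 0 to 85.4. A call has 1 to 5 rows; each row is the pose to reach, as a shift and turn from the pose commanded when the call began; what a row does not reach only later rows make up. A row lasts 1/8 s, in which the tool goes at most 62.5 mm and 10.7 degrees, less where a joint would pass 70% of its speed; a pose out of reach is approached as far as the arm can. A call with a gripper value outside its range is refused whole. The fingers move at their own pace and stop on an object; "grip_force" is the grip in N (left out, the last holds). Time passes only in rows, so rows that repeat a pose let the fingers close. It gives the time, the measured TCP pose, the force, the opening and the grip force at its end, in the units of the state.
- env.sense(): the state, without advancing time (a new reading comes with each control period).
- imaging.get_image(name): name is "scene" or "side" or "wrist"; returns a dict with "img" (384x512x3 uint8, red, green, blue), "intrinsics" (3x3 intrinsics, pixels), "extrinsics" (4x4, takes a point from camera to world coordinates); the wrist camera has in their place "mount" (4x4, takes a point from camera to tool coordinates, whose origin is the TCP and whose axes are the flange's). Camera axes: x right, y up, looking along -z (the intrinsics and any distortion apply to the point x, -y, -z); pixel columns grow to the right and rows downward; lengths in mm; the calibration is good to about 2 mm. A picture is of the moment at which its call begins: read the wrist's pose just before it. There is no depth.
- env.close_job(): hands the job in; it is judged then, once.
The state is a dict: "t": time; "qpos": joint angles; "joint_vel": joint speeds; "joint_torque": joint torques, N m; "eef_pos": TCP position; "eef_rot": TCP orientation; "force": force on the tool from outside, world axes, zero at the start; "ft_torque": the same for the moment, N m; "gripper_width": finger opening in mm; "grasp_force": force on a finger pad.
Only numpy, scipy, OpenCV 4.12 (cv2) and the standard library are available. Lean on these libraries where they do the work, as an engineer would, in place of code of your own. Each camera call takes 0.05 s, during which the arm holds its last target. There are 200 camera calls.

TASK

Draw the spare square sample cell straight up out of the light white stand without tipping or dragging the stand (the round vial stays in it), and stand the cell upright on the white plate directly behind the three cells waiting there, in line with them, before pushing any of them in. Then push all four together as one straight row into the chamber's channel until the first is fully home against the end stop and no gaps are left. Let go, with the row upright and everything else on the bench left where it is.

Things in the scene. Friction and masses are not known exactly. Their poses are not given: they have to be found in the camera images.
- loader: fixed loader: white plate 8 mm thick with a low aluminium chamber with dark cover strips. A straight open-topped channel runs along its x axis (y = 0). Origin on the bench under the middle of the channel's mouth; +x points into the channel (push direction), z up. Cells stand on the plate's top, z = 8 mm. With four cells fully home their centres are at x = 84, 56, 28 and 0 mm
- mouth (a point): middle of the channel's mouth: loader x = 0, y = 0, z = 8 mm, same axes. Channel 32 mm wide, flared at the mouth to about 42 mm over the first 20 mm; the chamber lies at x = 0 to 124 mm, out to 64 mm either side; walls 32 mm high above the bench, their dark strips (31 mm and more off the centre line) 35 mm
- stop (a point): middle of the end stop's face at the inner end of the channel: loader x = 98, y = 0, z = 30 mm, same axes; the stop is 44 mm high above the bench
- apron (a point): rear end of the open plate before the mouth: loader x = -154, y = 0, z = 8 mm, same axes. The plate is 90 mm wide here, 130 mm wide from x = -106 mm on
- first_mid (a point): centre (half-way up) of the first cell of the waiting row, nearest the end stop, at the channel's mouth. Each cell: upright square aluminium block 28 x 28 x 70 mm, about 90 g, dark top band, small round glass windows on two sides; axes along its edges, z up. The row stands along the loader's x axis with gaps of 2 to 5 mm, up to 4 mm off the line
- second_mid (a point): centre of the second cell of the row; same cell. Cells of the row may be turned up to 5 degrees from the line
- third_mid (a point): centre of the third, rearmost cell of the row; same cell
- spare_mid (a point): centre (half-way up) of the spare cell, the same 28 x 28 x 70 mm square block, standing in one of the two sockets of the stand (either one). Its lower 34 mm is in the socket, its upper 36 mm stands out; its edges are parallel to the stand's axes
- stand: light free-standing white plastic stand (60 g or so), 48 mm (its x) by 96 mm (its y), 64 mm high; origin at the centre of its underside, z up. Two square upright sockets 29.6 mm wide at y = +21 and -21 mm, x = 0; socket floor 30 mm above the bench, depth 34 mm. One holds the spare cell, the other the round vial
- vial_mid (a point): centre of the round amber glass vial in the other socket of the stand, 26 mm diameter, 80 mm high, its top at 110 mm above the bench; it stays there
- bottle: bystander: amber bottle with a paper label, 48 mm diameter, 120 high; origin at the centre of its underside; stands beside the stand
- beaker: bystander: empty open glass beaker, 62 mm diameter at the rim, 75 high; origin at the centre of its underside; stands beside the stand
- jar: bystander: low white jar with black lid, 48 mm diameter, 55 high; origin at the centre of its underside; stands beside the loader
- fitting: bystander: small brass fitting standing on end, 26 mm diameter, 32 high; origin at the centre of its underside; stands beside the loader's plate
- driver: bystander: screwdriver 170 mm long lying beyond the chamber; lies along its own x
- flange: bystander: flat steel ring, 64 mm outer diameter, 10 high, lying beside the chamber; origin at the centre of its underside
- wrench: bystander: wrench 160 mm long lying beyond the loader; lies along its own x
Things that resemble listed ones, but are neither listed nor needed, are in the scene too. Leave any green look-alike of the part that bears spare_mid alone.

How it is judged:
By the outcome, as a careful person would: the job done as asked, in the order asked, and still so for the second after the job is handed in, with the robot touching nothing.
It also fails if it takes over 45 s, if anything falls off the work surface, if the arm or the gripper's body presses on something with over 40 N, if the wrist force passes 120 N, or if a joint passes its speed limit or range.

## Working session

There is one attempt and no reset: what is moved stays moved. The work goes in short steps, Python scripts to look and compute and a tool call to move; the robot and the scene stay as the last step left them, time stands still between calls to the robot, and variables do not carry over. Pictures are saved under pics/ and viewed, at most 14 in all, crops included, and the job is handed in when it is done.

Besides the shell and the picture viewer there is one more tool, called after "Request:" in YAML: its name, and indented under it one key for each argument. move_arm: Moves the arm, as the interface text tells. Its arguments: {"type":"object","properties":{"motion":{"type":"array","items":{"type":"array"}},"grip_force":{"type":"number"}},"required":["motion"]}

```bash
mkdir -p pics
cat > h.py <<'E'
import numpy as np, cv2
from rig import env, imaging
def cam(name):
    s=env.sense(); d=imaging.get_image(name)
    if 'extrinsics' in d: T=np.array(d['extrinsics'])
    else:
        T=np.eye(4); T[:3,:3]=cv2.Rodrigues(np.array(s['eef_rot'],float))[0]; T[:3,3]=s['eef_pos']; T=T@np.array(d['mount'])
    return d['img'],np.array(d['intrinsics']),T,d
def onplane(px,K,T,z):
    u=np.atleast_2d(px).astype(float); r=np.c_[u,np.ones(len(u))]@np.linalg.inv(K).T
    r=r*[1,-1,-1]; w=r@T[:3,:3].T; o=T[:3,3]
    return o+w*((z-o[2])/w[:,2])[:,None]
def proj(P,K,T):
    c=(np.atleast_2d(P)-T[:3,3])@T[:3,:3]; c=c*[1,-1,-1]; q=c@K.T; return q[:,:2]/q[:,2:]
def save(img,n,s=1): cv2.imwrite('pics/'+n,cv2.resize(img[:,:,::-1],None,fx=s,fy=s,interpolation=cv2.INTER_CUBIC))
E
python3 - <<'E'
from h import *
np.set_printoptions(precision=3,suppress=True)
ims=[]
for n in ['scene','side','wrist']:
    i,K,T,d=cam(n); print(n,K.tolist(),T,[k for k in d]); save(i,n+'0.png',1.5 if n!='wrist' else 1.5)
    if 'distortion' in d: print(d['distortion'])
print(env.sense())
E
```

```text
scene [[405.1369187648668, 0.0, 253.34179056439518], [0.0, 405.1369187648668, 195.2988369105043], [0.0, 0.0, 1.0]] [[   0.484   -0.719    0.499 1174.223]
 [   0.875    0.399   -0.274 -316.215]
 [  -0.002    0.57     0.822 1033.554]
 [   0.       0.       0.       1.   ]] ['img', 'intrinsics', 'extrinsics']
side [[389.524018726712, 0.0, 253.870905416994], [0.0, 389.524018726712, 189.9414676365681], [0.0, 0.0, 1.0]] [[ -0.988   0.095  -0.122 475.255]
 [ -0.153  -0.493   0.857 836.083]
 [  0.021   0.865   0.501 586.776]
 [  0.      0.      0.      1.   ]] ['img', 'intrinsics', 'extrinsics']
wrist [[345.85884765148523, 0.0, 253.12129046597448], [0.0, 345.85884765148523, 188.5847276886508], [0.0, 0.0, 1.0]] [[  1.     -0.      0.002 723.831]
 [ -0.001   0.96    0.281  71.166]
 [ -0.002  -0.281   0.96  372.475]
 [  0.      0.      0.      1.   ]] ['img', 'intrinsics', 'mount']
{'t': 0.15, 'qpos': array([-0.094,  0.592,  0.048,  1.609, -0.033,  0.943, -0.034]), 'joint_vel': array([ 0.001, -0.004, -0.   , -0.005,  0.001,  0.001, -0.001]), 'joint_torque': array([  0.003, -54.925,   1.549, -19.845,   0.01 ,   0.006,   0.   ]), 'eef_pos': array([724.396,   0.022, 244.398]), 'eef_rot': array([-2.221, -2.221,  0.002]), 'force': array([-0.502, -0.67 , -0.086]), 'ft_torque': array([0.006, 0.024, 0.014]), 'grasp_force': 0.0, 'gripper_width': 85.45750954229635}
```

View pics/scene0.png

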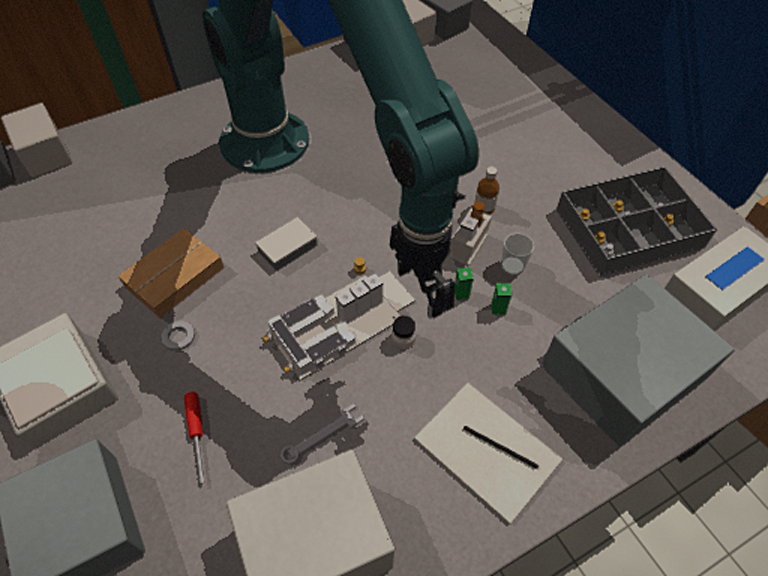

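View pics/side0.png

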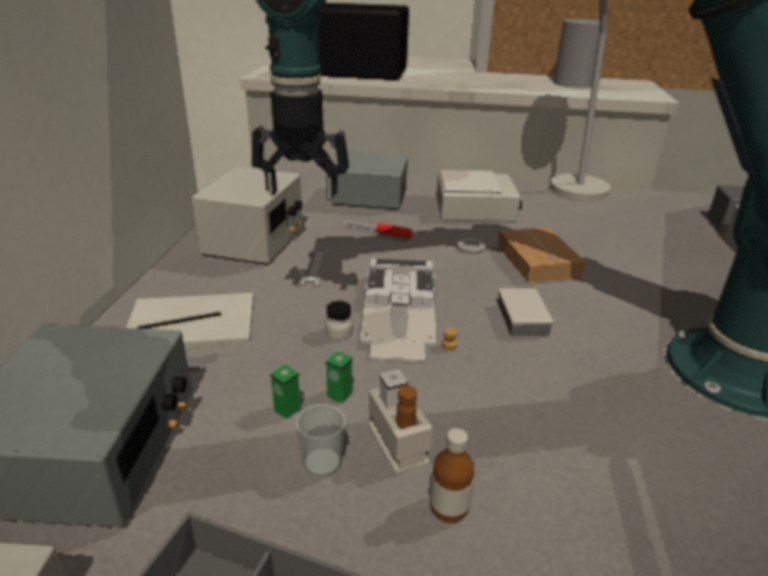

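View pics/wrist0.png

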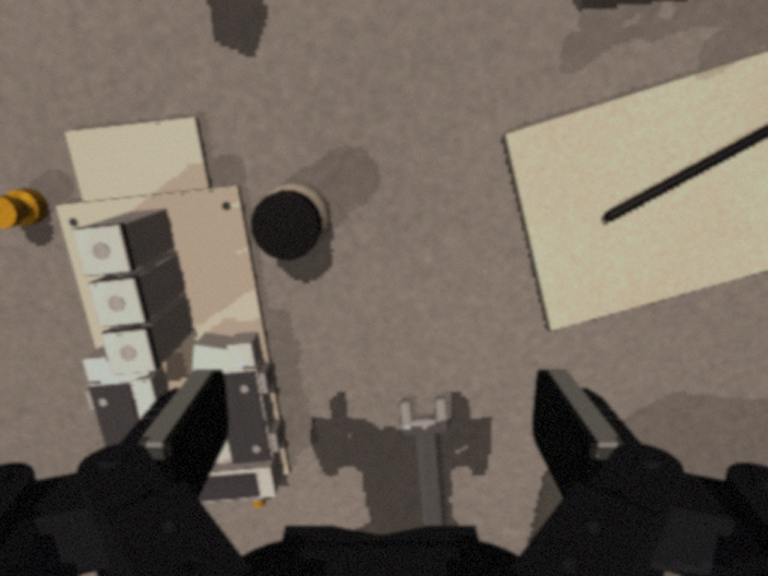

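The wrist view shows the loader at left: apron rear corners at (66,131) and (196,118), wide-plate corners at (57,205) and (240,186), row tops around (105,250), (117,302) and (128,352). The stand is seen in the side view, with the spare's top at (393,380) and the vial's top at (407,391). In the scene view they are at (470,222) and (479,208).

Run:
```python
from h import *
np.set_printoptions(precision=1,suppress=True)
f=lambda a:(np.array(a)+.5)/1.5-.5
i,K,T,d=cam('wrist')
print('plate',onplane(f([(66,131),(196,118),(57,205),(240,186)]),K,T,8)[:,:2])
print('tops',onplane(f([(103,250),(117,302),(130,352)]),K,T,78)[:,:2])
print('jar',onplane(f([(286,224)]),K,T,55), 'fit',onplane(f([(8,210)]),K,T,32))
for n,p in [('side',[(393,380),(407,391)]),('scene',[(470,222),(479,208)])]:
    i,K,T,d=cam(n); print(n,onplane(f(p[:1]),K,T,100)[:,:2],onplane(f(p[1:]),K,T,110)[:,:2])
    g={'side':[(457,436,120),(322,420,75),(286,372,70),(339,358,70)],'scene':[(491,172,120),(517,242,75),(464,272,70),(502,288,70)]}[n]
    for u,v,z in g: print(onplane(f([(u,v)]),K,T,z)[0,:2])
```

```text
plate [[511.2  71.5]
 [599.9  79.8]
 [496.3  21.6]
 [625.9  34.8]]
tops [[562.2   5. ]
 [565.8 -26.8]
 [569.2 -59.3]]
jar [[665.2  16.3  55. ]] fit [[478.5  21.6  32. ]]
side [[541.2 244.3]] [[519.8 274.4]]
[455.6 351.7]
[621.1 306.7]
[694.8 217.3]
[629.  172.6]
scene [[541.3 240.1]] [[525.4 271.4]]
[459.3 345.5]
[615.9 308.6]
[624.4 174.7]
[692.6 217.7]
```

Request:
move_arm:
  motion:
    - [[-60,60,40],10,85]
    - [[-100,110,40],20,85]
    - [[-135,160,40],30,85]
    - [[-160,205,40],30,85]
    - [[-185,240,40],30,85]

```text
t: 0.92
eef_pos: [538.9, 241.7, 285.8]
eef_rot: [1.57, 2.72, 0.002]
force: [1.1, 1.0, 0.6]
gripper_width: 85.1
grasp_force: 0.0
```

Request:
move_arm:
  motion:
    - [[0,0,0],0,85]
    - [[0,0,0],0,85]

```text
t: 1.18
eef_pos: [540.3, 239.6, 285.4]
eef_rot: [1.57, 2.72, -0.0]
force: [-0.7, -0.0, -1.0]
gripper_width: 84.9
grasp_force: 0.0
```

Run:
```python
from h import *
i,K,T,d=cam('wrist'); save(i,'w1.png',1.5); print(env.sense()['eef_pos'],env.sense()['eef_rot']); np.savez('w1.npz',i=i,K=K,T=T)
```

```text
[540.91486835 238.45541097 285.3197623 ] [ 1.57307523e+00  2.71811653e+00 -9.13221586e-04]
```

View pics/w1.png

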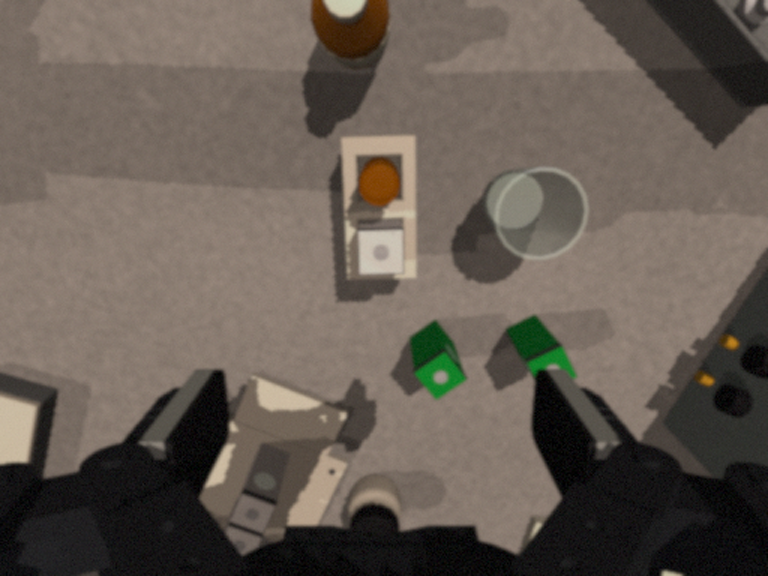

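The view shows the spare's top square at about (381,252), edges nearly parallel to the image axes. The stand's top corners are near (342,137), (415,136), (416,277) and (347,278), and the vial is at (379,182). The beaker's rim starts at column 495, clear of fingers opened to about 50 mm.

Run:
```python
from h import *
np.set_printoptions(precision=1,suppress=True)
z=np.load('w1.npz'); i,K,T=z['i'],z['K'],z['T']
f=lambda a:(np.array(a)+.5)/1.5-.5
c=onplane(f([(342,137),(415,136),(416,277),(347,278)]),K,T,64)[:,:2]; print('stand',c,c.mean(0))
for a,b in((0,3),(1,2),(0,1),(3,2)): v=c[b]-c[a]; print(np.hypot(*v),np.degrees(np.arctan2(v[1],v[0])))
roi=i[150:188,232:276]; hsv=cv2.cvtColor(roi,cv2.COLOR_RGB2HSV)
print(hsv[::3,::3,1]); print(hsv[::3,::3,2])
```

```text
stand [[484.4 285.6]
 [525.1 309.8]
 [574.7 228.8]
 [533.2 204.1]] [529.4 257.1]
95.05497269889884 -59.09715907958542
94.97829919174346 -58.51470934834236
47.34441506382388 30.727304047224326
48.309735555344325 30.8275676880612
[[49 53 56 49 44 39 41 44 36 38 39 42 57 60 58]
 [47 47 46 31 32 29 33 31 35 33 32 33 39 61 59]
 [46 50 44 29 28 29 25 28 25 28 27 29 38 59 58]
 [46 57 42 33 29 29 28 25 28 26 26 29 42 57 58]
 [52 64 44 32 29 29 27 27 31 29 29 26 38 60 59]
 [53 62 41 30 35 30 29 31 29 29 31 30 39 60 61]
 [53 62 42 34 27 32 28 28 28 30 26 33 37 59 56]
 [56 61 42 30 32 33 35 32 30 32 33 27 34 59 58]
 [53 55 48 27 30 30 32 32 29 35 30 30 35 50 51]
 [54 62 48 25 26 28 30 34 33 30 35 31 36 48 49]
 [52 61 49 31 25 27 25 29 30 33 31 33 34 49 51]
 [53 62 54 41 46 45 46 48 47 46 47 50 47 49 51]
 [53 50 56 58 50 55 48 51 53 53 50 47 47 49 45]]
[[183 125 101 109 109 105 112 116 113 114 112 109 135 188 185]
 [201 195 116 123 129 130 140 146 147 156 159 162 151 185 189]
 [201 169 146 203 201 203 202 202 200 201 197 200 179 186 186]
 [193 125 147 201 202 202 202 203 202 203 203 203 178 185 185]
 [158 119 139 200 204 203 200 195 200 204 204 203 175 183 189]
 [150 115 132 202 204 201 174 163 167 195 205 203 178 187 188]
 [126 116 127 202 201 198 166 162 162 188 203 204 179 186 186]
 [142 117 128 204 201 202 170 161 161 193 203 202 178 186 185]
 [145 115 127 201 203 204 201 192 200 202 203 203 181 197 200]
 [138 119 123 202 205 203 203 203 203 203 204 203 184 200 204]
 [163 118 129 200 203 202 201 202 202 201 199 201 181 199 205]
 [129 119 118 138 138 135 133 128 126 121 141 189 189 201 201]
 [106  96  95  92  92  92  90  85  87  86  96 124 152 152 148]]
```

Run:
```python
from h import *
np.set_printoptions(precision=1,suppress=True)
z=np.load('w1.npz'); i,K,T=z['i'],z['K'],z['T']
hsv=cv2.cvtColor(cv2.GaussianBlur(i,(3,3),0),cv2.COLOR_RGB2HSV)
m=((hsv[:,:,1]<39)&(hsv[:,:,2]>120)).astype(np.uint8); k=np.zeros_like(m); k[152:188,236:274]=1; m=cv2.morphologyEx(m&k,cv2.MORPH_OPEN,np.ones((3,3)))
n,l,s,c=cv2.connectedComponentsWithStats(m); j=1+np.argmax(s[1:,4]); print(s[j])
ct=cv2.findContours((l==j).astype(np.uint8),0,2)[0][0][:,0,:]
w=onplane(ct,K,T,100)[:,:2].astype(np.float32); print(cv2.minAreaRect(w)); print(T[:3,3],env.sense()['eef_pos'])
```

```text
[239 152  30  31 890]
((539.7730102539062, 239.60113525390625), (27.217683792114258, 28.496610641479492), 29.967538833618164)
[503.7 301.2 413.6] [540.9 238.5 285.3]
```

Request:
move_arm:
  motion:
    - [[0,-0.5,-50],0.5,50]
    - [[0,-0.5,-100],0.5,50]
    - [[0,-0.5,-140],0.5,50]
    - [[0,-0.5,-155],0.5,50]
    - [[0,-0.5,-155],0.5,50]
  grip_force: 30

```text
t: 1.85
eef_pos: [540.6, 238.2, 129.8]
eef_rot: [-1.562, -2.726, 0.002]
force: [1.1, -0.1, -0.5]
gripper_width: 50.5
grasp_force: 0.0
```

Run:
```python
from h import *
i,K,T,d=cam('wrist'); save(i,'w2.png',1.5); print(env.sense()['eef_pos'],env.sense()['eef_rot']); np.savez('w2.npz',i=i,K=K,T=T)
```

```text
[541.23459388 238.96521201 130.94251418] [1.56056557e+00 2.72539928e+00 1.13190779e-03]
```

View pics/w2.png

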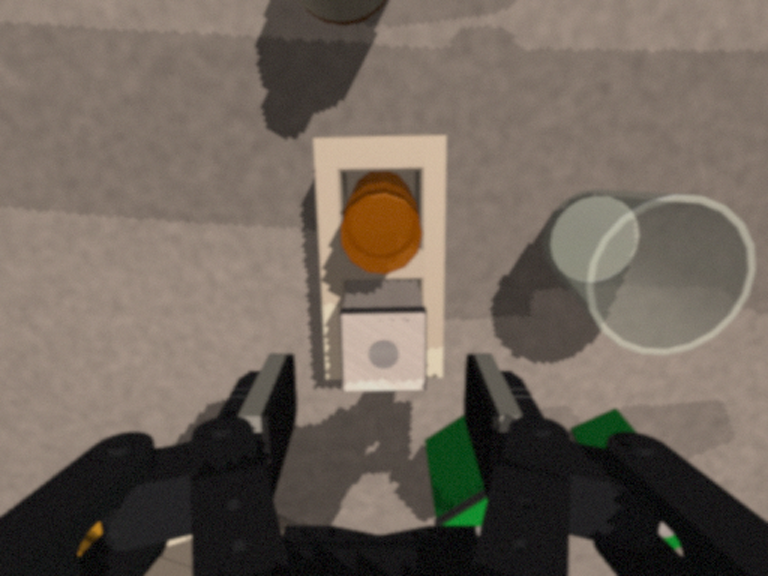

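The spare's top spans columns 342–426, mid 384, while the fingers' mid is 380, so I shift about 1.2 mm to image right. The edges are parallel to the fingers.

Request:
move_arm:
  motion:
    - [[1,0.6,-20],0,50]
    - [[1,0.6,-46],0,50]
    - [[1,0.6,-46],0,50]
    - [[1,0.6,-46],0,32]
    - [[1,0.6,-46],0,20]
  grip_force: 30

```text
t: 2.52
eef_pos: [542.1, 240.5, 86.0]
eef_rot: [1.558, 2.726, 0.004]
force: [-1.2, -1.0, 3.0]
gripper_width: 27.6
grasp_force: 33.9
```

Request:
move_arm:
  motion:
    - [[0,0,0],0,20]
    - [[0,0,0],0,20]
    - [[0,0,0],0,20]

```text
t: 2.9
eef_pos: [542.1, 240.5, 85.9]
eef_rot: [1.558, 2.726, 0.003]
force: [-1.1, -0.8, 6.6]
gripper_width: 27.5
grasp_force: 34.4
```

Request:
move_arm:
  motion:
    - [[0,0,4],0,20]
    - [[0,0,9],0,20]
    - [[0,0,15],0,20]
    - [[0,0,21],0,20]
    - [[0,0,27],0,20]

```text
t: 3.52
eef_pos: [540.9, 240.0, 111.7]
eef_rot: [-1.559, -2.727, 0.0]
force: [-0.9, 0.1, -1.1]
gripper_width: 27.4
grasp_force: 33.4
```

Request:
move_arm:
  motion:
    - [[0,0,8],0,20]
    - [[0,0,18],0,20]
    - [[0,0,30],0,20]
    - [[0,0,45],0,20]
    - [[0,0,60],0,20]

```text
t: 4.15
eef_pos: [541.1, 240.2, 172.6]
eef_rot: [1.559, 2.727, 0.001]
force: [-0.7, -0.9, -0.9]
gripper_width: 27.3
grasp_force: 33.4
```

Run:
```python
from h import *
i,K,T,d=cam('wrist');s=env.sense(); print(s['eef_pos'],s['eef_rot'],s['force'],s['grasp_force']); j,K,T,d=cam('side')
save(np.vstack([cv2.resize(i,(512,384))[60:330],cv2.resize(j[200:330,150:350],(512,332))]),'w3.png')
```

```text
[542.31662507 240.73324039 174.51611296] [1.55797047 2.72538263 0.00537097] [ 0.4241328   0.1302295  -0.36900649] 33.39203953742981
```

View pics/w3.png

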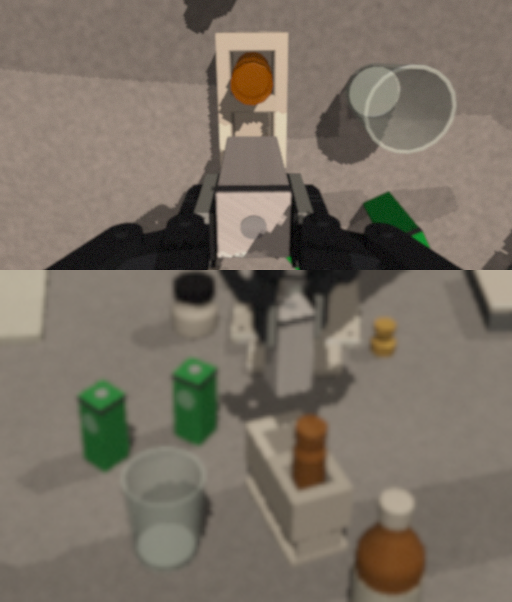

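The wrist view shows the cell squarely held, and the stand empty on that side with its vial seated. The side view confirms the stand has not moved. Next I look at the row.

Request:
move_arm:
  motion:
    - [[25,-50,20],-6,20]
    - [[50,-110,45],-12,20]
    - [[75,-170,74],-18,20]
    - [[100,-230,74],-24.5,20]
    - [[124,-290,74],-24.5,20]

```text
t: 4.88
eef_pos: [658.6, -33.4, 245.7]
eef_rot: [2.102, 2.334, 0.001]
force: [0.6, 0.3, -1.7]
gripper_width: 27.4
grasp_force: 33.4
```

Request:
move_arm:
  motion:
    - [[0,0,0],0,20]
    - [[0,0,0],0,20]
    - [[0,0,0],0,20]

```text
t: 5.25
eef_pos: [657.2, -29.6, 244.6]
eef_rot: [-2.097, -2.337, -0.0]
force: [0.0, 0.8, -1.1]
gripper_width: 27.6
grasp_force: 33.4
```

Run:
```python
from h import *
i,K,T,d=cam('wrist'); save(i,'w4.png',1.5); print(env.sense()['eef_pos'],env.sense()['eef_rot']); np.savez('w4.npz',i=i,K=K,T=T)
```

```text
[657.27037182 -29.59520461 244.7149591 ] [-2.09733474e+00 -2.33717548e+00 -3.99037729e-04]
```

View pics/w4.png

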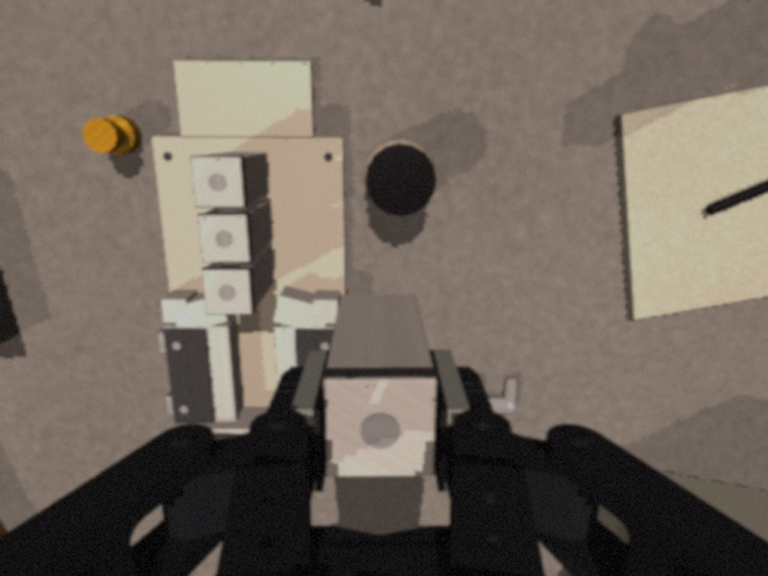

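The view shows the row's tops at (218,181), (224,238) and (228,291). The apron's rear edge runs (174,61)–(311,61), the wide plate's rear edge (152,138)–(343,138), and the cell is held square.

Run:
```python
from h import *
np.set_printoptions(precision=1,suppress=True)
z=np.load('w4.npz'); i,K,T=z['i'],z['K'],z['T']
f=lambda a:(np.array(a)+.5)/1.5-.5
P=onplane(f([(174,61),(311,61),(152,138),(343,138),(167,293),(346,293)]),K,T,8)[:,:2]; print(P)
for a,b in((0,1),(2,3),(4,2),(5,3)): v=P[b]-P[a]; print(np.hypot(*v),np.degrees(np.arctan2(v[1],v[0])))
hsv=cv2.cvtColor(cv2.GaussianBlur(i,(3,3),0),cv2.COLOR_RGB2HSV)
g=i.astype(int)
m0=((hsv[:,:,1]<38)&(hsv[:,:,2]>140)).astype(np.uint8)
for (u,v) in [(218,181),(224,238),(228,291)]:
    u=int(u/1.5);v=int(v/1.5); k=np.zeros_like(m0); k[v-21:v+22,u-21:u+22]=1
    m=cv2.morphologyEx(m0&k,cv2.MORPH_OPEN,np.ones((5,5)))
    n,l,s,c=cv2.connectedComponentsWithStats(m); j=l[v-8,u]; 
    ct=cv2.findContours((l==j).astype(np.uint8),0,2)[0][0][:,0,:]
    print(s[j],cv2.minAreaRect(onplane(ct,K,T,78)[:,:2].astype(np.float32)))
print(hsv[105:140:3,124:172:3,1]);print(hsv[105:140:3,124:172:3,2])
```

```text
[[510.3  70.8]
 [599.1  80.3]
 [495.3  20.6]
 [624.   34.4]
 [504.6 -89.1]
 [635.8 -74.9]]
89.2952739526499 6.126748555583469
129.46408930107899 6.135506003565388
110.04885259488009 94.85835593997449
109.97560969793079 96.14666201142055
[ 128  104   34   34 1091] ((560.5264282226562, 4.8078155517578125), (27.44406509399414, 27.32036018371582), 6.137685298919678)
[ 132  143   34   32 1000] ((564.7586059570312, -27.35030746459961), (27.56265640258789, 27.289737701416016), 6.151076316833496)
[ 131  180   36   36 1082] ((564.8236083984375, -63.081241607666016), (33.224578857421875, 32.88479232788086), 6.152299404144287)
[[45 35 29 27 25 25 29 30 27 29 31 30 33 42 43 43]
 [45 37 22 17 21 23 28 26 25 27 27 24 32 38 42 46]
 [45 37 20 18 21 28 26 26 26 26 25 24 36 48 41 36]
 [45 38 19 21 24 28 24 29 28 26 24 25 32 45 46 46]
 [45 41 20 21 28 28 28 30 30 26 24 25 29 46 37 46]
 [44 43 24 25 27 26 31 31 30 25 25 25 29 45 46 46]
 [44 43 27 28 26 28 32 30 30 27 24 25 31 44 38 41]
 [45 43 30 25 27 26 30 29 29 27 25 25 31 38 42 46]
 [45 44 33 24 26 26 28 24 27 26 28 24 31 40 38 46]
 [45 46 30 25 26 
[... 241 characters left out ...]
 192 192 192 136  47  54  56]
 [193 188 191 193 193 194 194 193 193 194 193 193 142  48  56  56]
 [192 188 192 193 192 193 189 187 193 194 193 192 152  51  55  56]
 [193 188 192 193 193 182 162 164 171 189 192 193 160  55  55  56]
 [193 192 191 193 190 167 156 162 160 183 193 193 168  57  55  56]
 [193 190 190 192 193 174 157 161 159 178 192 192 171  58  54  56]
 [193 189 188 192 192 189 172 168 175 189 193 193 175  61  54  55]
 [193 190 187 193 193 194 193 191 192 194 193 192 180  71  53  56]
 [193 193 187 192 193 193 192 192 193 193 192 193 184  81  53  56]
 [193 192 185 190 190 191 190 191 189 190 191 191 185  86  55  62]
 [193 192 179 175 174 167 137 119 124 125 126 125 120  79  62  64]]
```

Request:
move_arm:
  motion:
    - [[-50,34,0],0,20]
    - [[-97.3,66.9,0],0,20]
    - [[-97.3,66.9,-50],0,20]
    - [[-97.3,66.9,-105],0,20]
    - [[-97.3,66.9,-140],0,20]

```text
t: 5.92
eef_pos: [559.1, 36.7, 103.2]
eef_rot: [-2.097, -2.337, 0.001]
force: [0.2, -0.5, -0.1]
gripper_width: 27.4
grasp_force: 33.4
```

Request:
move_arm:
  motion:
    - [[0,0,0],0,20]
    - [[0,0,-15],0,20]
    - [[0,0,-30],0,20]
    - [[0,0,-33],0,20]
    - [[0,0,-33],0,20]

```text
t: 6.55
eef_pos: [560.6, 34.9, 72.0]
eef_rot: [2.102, 2.335, 0.0]
force: [-0.1, -0.7, -0.4]
gripper_width: 27.7
grasp_force: 33.4
```

Run:
```python
from h import *
i,K,T,d=cam('side'); s=env.sense(); print(s['eef_pos'],s['eef_rot'],s['force']); j,K,T,d=cam('scene')
a=cv2.resize(i[150:260,215:315],(500,550),interpolation=2); b=cv2.resize(j[165:265,195:255],(300,500),interpolation=2); b=np.vstack([b,np.zeros((50,300,3),np.uint8)])
save(np.hstack([a,b]),'p5.png')
```

```text
[560.76632194  34.86205613  72.26312545] [2.10200886e+00 2.33421723e+00 6.81346049e-04] [-0.47476121 -0.37682636 -0.50252315]
```

View pics/p5.png

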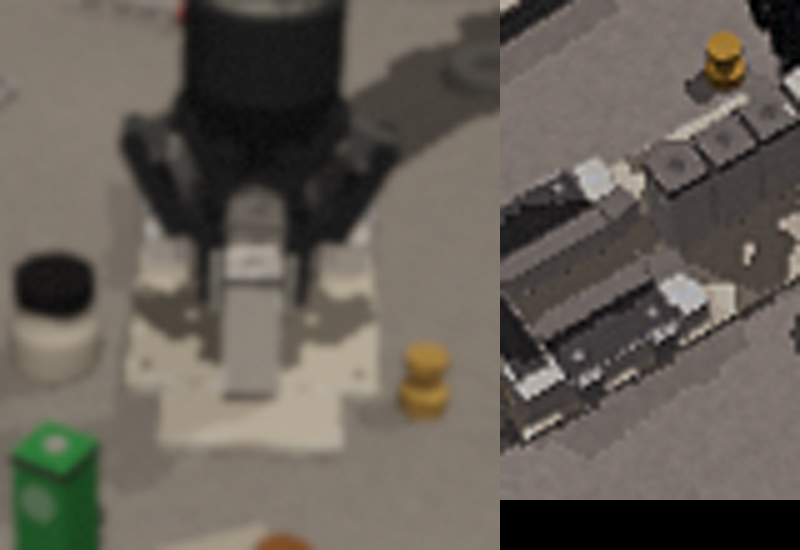

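The side view shows the held cell centred on the plate's line and upright, slightly above the plate, with the row untouched. I back off 1.5 mm and lower.

Request:
move_arm:
  motion:
    - [[-0.3,1.5,0],0,20]
    - [[-0.3,1.5,-3],0,20]
    - [[-0.3,1.5,-5],0,20]
    - [[-0.3,1.5,-6.5],0,20]
    - [[-0.3,1.5,-6.5],0,20]

```text
t: 7.28
eef_pos: [560.0, 36.3, 65.3]
eef_rot: [-2.102, -2.334, 0.001]
force: [0.4, -0.5, -0.8]
gripper_width: 27.9
grasp_force: 33.4
```

Request:
move_arm:
  motion:
    - [[0,0,-0.7],0,20]
    - [[0,0,-1.4],0,20]
    - [[0,0,-1.4],0,20]

```text
t: 7.65
eef_pos: [560.2, 36.4, 64.1]
eef_rot: [2.102, 2.335, 0.0]
force: [-1.0, 0.3, -1.5]
gripper_width: 27.4
grasp_force: 33.4
```

Request:
move_arm:
  motion:
    - [[0,0,-0.5],0,20]
    - [[0,0,-1],0,20]
    - [[0,0,-1],0,20]

```text
t: 8.02
eef_pos: [560.2, 36.4, 64.0]
eef_rot: [2.102, 2.335, 0.0]
force: [-1.3, 0.3, 6.9]
gripper_width: 27.5
grasp_force: 34.5
```

Request:
move_arm:
  motion:
    - [[0,0,0.5],0,34]
    - [[0,0,0.5],0,46]
    - [[0,0,0.5],0,46]
    - [[0,0,20],0,46]
    - [[0,0,60],0,46]

```text
t: 8.65
eef_pos: [558.8, 36.3, 122.1]
eef_rot: [-2.1, -2.333, 0.005]
force: [0.9, -0.3, -0.3]
gripper_width: 45.8
grasp_force: 0.0
```

Request:
move_arm:
  motion:
    - [[0,-20,60],0,46]
    - [[0,-40,80],0,46]
    - [[0,-40,80],0,46]
    - [[0,-40,80],0,46]

```text
t: 9.15
eef_pos: [559.3, -2.8, 202.0]
eef_rot: [-2.1, -2.334, 0.001]
force: [0.8, 0.3, -0.4]
gripper_width: 46.6
grasp_force: 0.0
```

Run:
```python
from h import *
i,K,T,d=cam('wrist'); save(i,'w6.png',1.5); print(env.sense()['eef_pos'],env.sense()['eef_rot']); np.savez('w6.npz',i=i,K=K,T=T)
```

```text
[559.08011251  -2.45944523 201.60811963] [-2.09887114 -2.33417881  0.00247321]
```

View pics/w6.png

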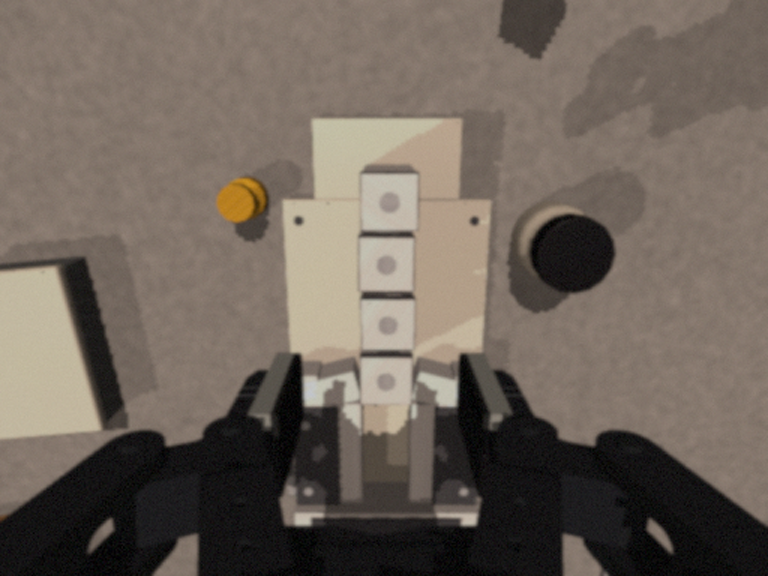

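The wrist view shows four upright cells in a line: tops at (389,202), (386,264), (388,325) and (386,381), with the plate and channel centre near column 386. I regrip the rear cell and push the row along −83.9°.

Request:
move_arm:
  motion:
    - [[0,40,0],0,46]
    - [[0,40,-50],0,46]
    - [[0,40,-100],0,46]
    - [[0,40,-130],0,46]
    - [[0,40,-139],0,46]

```text
t: 9.82
eef_pos: [557.7, 37.4, 60.9]
eef_rot: [-2.097, -2.333, 0.007]
force: [0.4, 0.1, 0.1]
gripper_width: 46.4
grasp_force: 0.0
```

Request:
move_arm:
  motion:
    - [[0,0,0],0,46]
    - [[0,0,0],0,36]
    - [[0,0,0],0,20]
    - [[0,0,0],0,20]
    - [[0,0,0],0,20]

```text
t: 10.45
eef_pos: [561.1, 36.5, 65.3]
eef_rot: [2.101, 2.334, 0.003]
force: [-0.7, 0.2, 6.5]
gripper_width: 26.9
grasp_force: 35.8
```

Request:
move_arm:
  motion:
    - [[0.4,-4,0],0,20]
    - [[0.9,-8,0],0,20]
    - [[1.3,-12,0],0,20]
    - [[1.7,-16,0],0,20]
    - [[2.1,-20,0],0,20]

```text
t: 11.08
eef_pos: [563.4, 19.3, 65.3]
eef_rot: [-2.1, -2.337, -0.007]
force: [-0.7, 5.2, 5.7]
gripper_width: 28.0
grasp_force: 35.7
```

Request:
move_arm:
  motion:
    - [[0.5,-5,0.5],0,20]
    - [[1.1,-10,0.5],0,20]
    - [[1.6,-15,0.5],0,20]
    - [[2.2,-20,0.5],0,20]
    - [[2.7,-25,0.5],0,20]

```text
t: 11.7
eef_pos: [565.6, -7.2, 65.3]
eef_rot: [-2.101, -2.336, -0.004]
force: [-0.9, 4.9, 7.0]
gripper_width: 27.5
grasp_force: 35.8
```

Request:
move_arm:
  motion:
    - [[0.6,-6,0],0,20]
    - [[1.3,-12,0],0,20]
    - [[1.9,-18,0],0,20]
    - [[2.6,-24,0],0,20]
    - [[3.2,-30,0],0,20]

```text
t: 12.32
eef_pos: [568.8, -37.2, 65.3]
eef_rot: [-2.101, -2.336, -0.003]
force: [-1.1, 5.3, 6.4]
gripper_width: 27.5
grasp_force: 35.8
```

Request:
move_arm:
  motion:
    - [[0.6,-6,0],0,20]
    - [[1.3,-12,0],0,20]
    - [[1.9,-18,0],0,20]
    - [[2.6,-24,0],0,20]
    - [[3.2,-30,0],0,20]

```text
t: 12.95
eef_pos: [571.9, -67.1, 65.3]
eef_rot: [-2.1, -2.335, -0.003]
force: [-0.9, 5.4, 7.6]
gripper_width: 27.6
grasp_force: 35.8
```

Request:
move_arm:
  motion:
    - [[0.2,-2,0],0,20]
    - [[0.4,-4,0],0,20]
    - [[0.6,-6,0],0,20]
    - [[0.6,-6,0],0,20]

```text
t: 13.45
eef_pos: [572.4, -73.4, 65.3]
eef_rot: [-2.101, -2.335, -0.003]
force: [-1.4, 4.7, 7.1]
gripper_width: 27.5
grasp_force: 35.8
```

Request:
move_arm:
  motion:
    - [[0.1,-1,0],0,20]
    - [[0.2,-2,0],0,20]
    - [[0.3,-3,0],0,20]
    - [[0.3,-3,0],0,20]

```text
t: 13.95
eef_pos: [572.7, -76.1, 65.3]
eef_rot: [-2.101, -2.335, -0.003]
force: [-0.7, 4.6, 6.9]
gripper_width: 27.7
grasp_force: 35.8
```

Request:
move_arm:
  motion:
    - [[0.1,-0.7,0],0,20]
    - [[0.15,-1.4,0],0,20]
    - [[0.15,-1.4,0],0,20]

```text
t: 14.32
eef_pos: [572.7, -76.5, 65.3]
eef_rot: [-2.099, -2.335, -0.004]
force: [-0.4, 6.8, 8.0]
gripper_width: 27.4
grasp_force: 35.9
```

Request:
move_arm:
  motion:
    - [[0.05,-0.5,0],0,20]
    - [[0.1,-1,0],0,20]
    - [[0.1,-1,0],0,20]

```text
t: 14.7
eef_pos: [572.8, -76.5, 65.3]
eef_rot: [-2.098, -2.335, -0.005]
force: [-1.1, 8.1, 8.7]
gripper_width: 27.3
grasp_force: 35.9
```

Request:
move_arm:
  motion:
    - [[0.05,-0.5,0],0,20]
    - [[0.1,-1,0],0,20]
    - [[0.1,-1,0],0,20]

```text
t: 15.08
eef_pos: [572.8, -76.6, 65.3]
eef_rot: [-2.097, -2.335, -0.005]
force: [-1.9, 10.3, 8.0]
gripper_width: 27.5
grasp_force: 36.0
```

Request:
move_arm:
  motion:
    - [[0.15,-1.5,0],0,20]
    - [[0.3,-3,0],0,20]
    - [[0.3,-3,0],0,20]
    - [[0.1,-1,0],0,20]

```text
t: 15.58
eef_pos: [572.8, -76.5, 65.3]
eef_rot: [-2.095, -2.336, -0.006]
force: [-1.0, 8.6, 8.8]
gripper_width: 27.0
grasp_force: 36.0
```

Request:
move_arm:
  motion:
    - [[-0.1,1.5,0],0,20]
    - [[-0.1,1.5,0],0,34]
    - [[-0.1,1.5,0],0,46]
    - [[-0.1,1.5,0],0,46]
    - [[-0.1,1.5,10],0,46]

```text
t: 16.2
eef_pos: [571.8, -81.2, 74.1]
eef_rot: [-2.102, -2.333, 0.003]
force: [-0.7, -0.5, 0.1]
gripper_width: 46.0
grasp_force: 0.0
```

Request:
move_arm:
  motion:
    - [[0,0,20],0,46]
    - [[0,0,60],0,46]
    - [[0,0,110],0,46]
    - [[0,0,140],0,46]
    - [[0,0,140],0,46]

```text
t: 16.82
eef_pos: [574.5, -81.0, 217.9]
eef_rot: [2.099, 2.33, 0.006]
force: [0.0, -0.2, -0.1]
gripper_width: 45.8
grasp_force: 0.0
```

Run:
```python
from h import *
i,K,T,d=cam('wrist'); s=env.sense(); print(s['eef_pos']); j,K2,T2,d=cam('side'); np.savez('w7.npz',i=i,K=K,T=T)
a=cv2.resize(i[90:340,130:380],(560,560),interpolation=2); b=cv2.resize(j[165:305,235:295],(240,560),interpolation=2); save(np.hstack([a,b]),'w7.png')
```

```text
[573.15093532 -80.83357743 216.07024696]
```

View pics/w7.png

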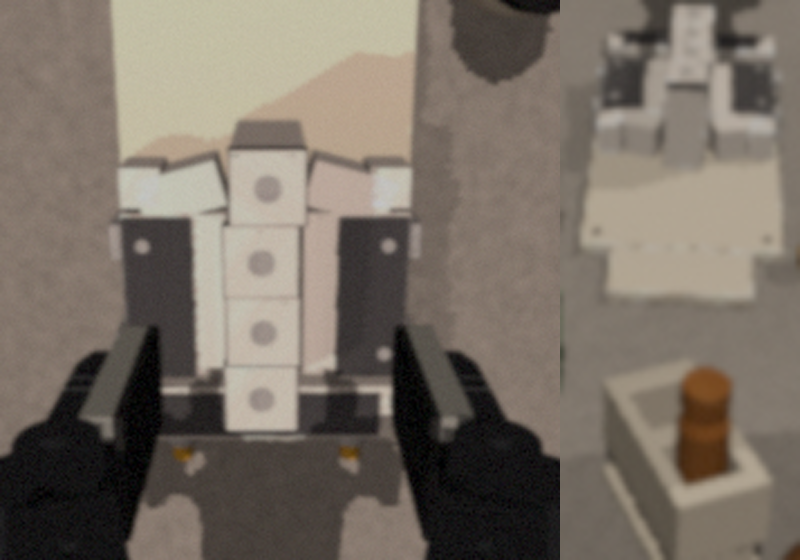

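The wrist view shows the row packed without gaps, tops at (262,400), (262,332), (262,262) and (268,188). The rear cell is about 2 mm to the right, so I regrip it, shift it into line and press home again more firmly.

Request:
move_arm:
  motion:
    - [[-0.5,4.3,-50],0,46]
    - [[-0.5,4.3,-100],0,46]
    - [[-0.5,4.3,-135],0,46]
    - [[-0.5,4.3,-146],0,46]
    - [[-0.5,4.3,-146],0,46]

```text
t: 17.55
eef_pos: [571.4, -76.2, 67.6]
eef_rot: [-2.101, -2.333, 0.002]
force: [0.1, 0.6, 0.4]
gripper_width: 46.1
grasp_force: 0.0
```

Request:
move_arm:
  motion:
    - [[0,0,0],0,36]
    - [[0,0,0],0,20]
    - [[0,0,0],0,20]
    - [[0,0,0.5],0,20]

```text
t: 18.05
eef_pos: [573.1, -76.3, 70.0]
eef_rot: [2.101, 2.333, 0.002]
force: [0.3, -0.9, 2.7]
gripper_width: 27.5
grasp_force: 34.9
```

Request:
move_arm:
  motion:
    - [[-0.8,0,0],0,20]
    - [[-1.5,-0.2,0],0,20]
    - [[-2.2,-0.2,0],0,20]
    - [[-2.2,-0.2,0],0,20]

```text
t: 18.55
eef_pos: [572.5, -76.4, 69.9]
eef_rot: [2.099, 2.332, 0.005]
force: [3.7, 0.2, 5.1]
gripper_width: 27.0
grasp_force: 35.2
```

Request:
move_arm:
  motion:
    - [[0.2,-2,0],0,20]
    - [[0.4,-4,0],0,20]
    - [[0.7,-6,0],0,20]
    - [[0.9,-8,0],0,20]
    - [[0.9,-8,0],0,20]

```text
t: 19.18
eef_pos: [572.4, -76.9, 69.9]
eef_rot: [-2.094, -2.337, -0.012]
force: [0.6, 11.8, 9.2]
gripper_width: 27.7
grasp_force: 35.7
```

Request:
move_arm:
  motion:
    - [[-0.7,7,1],0,20]
    - [[-2,7,1.5],0,20]
    - [[-3,7,1.5],0,20]
    - [[-4,7,1.5],0,20]
    - [[-4,7,1.5],0,20]

```text
t: 19.8
eef_pos: [567.9, -77.1, 70.3]
eef_rot: [2.101, 2.334, 0.003]
force: [4.0, 2.7, -3.8]
gripper_width: 27.5
grasp_force: 33.8
```

Request:
move_arm:
  motion:
    - [[1.5,0.2,0],0,20]
    - [[3,0.3,0],0,20]
    - [[3,0.3,-0.5],0,20]
    - [[3,0.3,-1],0,20]

```text
t: 20.3
eef_pos: [568.5, -77.2, 70.0]
eef_rot: [-2.101, -2.333, 0.003]
force: [-1.4, 4.1, 10.3]
gripper_width: 27.3
grasp_force: 35.5
```

Request:
move_arm:
  motion:
    - [[0,0,0.6],0,20]
    - [[0.7,0,0.6],0,20]
    - [[1.2,0.1,0.6],0,20]
    - [[1.2,0.1,0.6],0,20]

```text
t: 20.8
eef_pos: [568.7, -77.2, 70.1]
eef_rot: [-2.1, -2.332, 0.005]
force: [-3.1, 2.4, 6.0]
gripper_width: 27.7
grasp_force: 35.2
```

Request:
move_arm:
  motion:
    - [[0,0.5,0.5],0,20]
    - [[0,0.8,0.7],0,20]
    - [[0,0.8,0.7],0,20]

```text
t: 21.18
eef_pos: [571.3, -76.8, 70.7]
eef_rot: [2.102, 2.334, -0.0]
force: [1.1, 0.8, -1.5]
gripper_width: 27.4
grasp_force: 34.3
```

Request:
move_arm:
  motion:
    - [[-0.4,0,-0.4],0,20]
    - [[-0.4,0,-0.8],0,20]
    - [[-0.2,-2,-0.8],0,20]
    - [[0.1,-5,-0.8],0,20]
    - [[0.1,-5,-0.8],0,20]

```text
t: 21.8
eef_pos: [571.0, -77.0, 70.1]
eef_rot: [-2.096, -2.335, -0.004]
force: [-1.9, 8.1, 1.3]
gripper_width: 27.2
grasp_force: 34.5
```

Request:
move_arm:
  motion:
    - [[-0.3,3.5,0],0,20]
    - [[-0.3,3.5,0],0,34]
    - [[-0.3,3.5,0],0,46]
    - [[-0.3,3.5,0],0,46]
    - [[-0.3,3.5,10],0,46]

```text
t: 22.42
eef_pos: [570.3, -78.1, 79.8]
eef_rot: [-2.102, -2.333, 0.002]
force: [0.5, -0.0, 0.5]
gripper_width: 46.5
grasp_force: 0.0
```

Request:
move_arm:
  motion:
    - [[0,0,20],0,46]
    - [[0,0,60],0,46]
    - [[0,0,110],0,46]
    - [[0,0,135],0,46]
    - [[0,0,135],0,46]

```text
t: 23.05
eef_pos: [572.5, -78.1, 218.0]
eef_rot: [2.099, 2.331, 0.006]
force: [-1.0, 0.8, -0.3]
gripper_width: 46.2
grasp_force: 0.0
```

Run:
```python
from h import *
i,K,T,d=cam('wrist'); s=env.sense(); print(s['eef_pos'],s['force']); j,K2,T2,d=cam('side'); np.savez('w8.npz',i=i,K=K,T=T)
a=cv2.resize(i[90:340,130:380],(560,560),interpolation=2); b=cv2.resize(j[165:305,235:295],(240,560),interpolation=2); save(np.hstack([a,b]),'w8.png')
```

```text
[571.19279994 -77.87292886 216.25581377] [ 0.31550423 -0.47920775 -0.43567788]
```

View pics/w8.png

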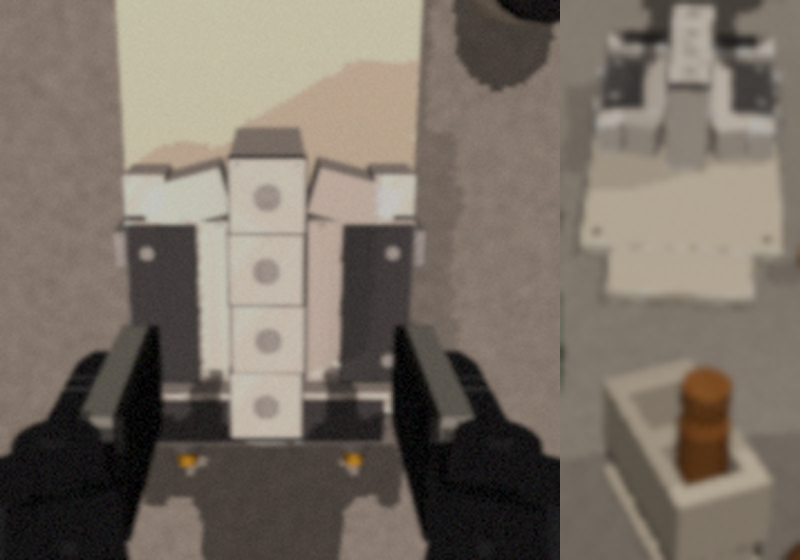

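The view shows all four tops on one straight line at columns 266–267, face to face with no gaps. The stand and vial are undisturbed. One numeric check that the row is home:

Run:
```python
from h import *
z=np.load('w8.npz'); K,T=z['K'],z['T']
f=lambda a:(np.array(a)+.5)/2.24-.5+[130,90]
p=np.array([.1068,-.9943]); m=np.array([571.2,-77.6])
for n,q,h in [('cell4 rear',(267,156),78),('cell1 front',(266,438),78),('wall front top L',(145,174),32),('wall front top R',(395,172),32),('chamber far edge',(266,441),44)]:
    w=onplane(f([q]),K,T,h)[0,:2]; print(n,w.round(1),'loader x',((w-m)@p).round(1))
```

```text
cell4 rear [567.4 -61.9] loader x -16.0
cell1 front [ 578.3 -174.1] loader x 96.7
wall front top L [518.5 -84. ] loader x 0.7
wall front top R [621.6 -72.6] loader x 0.4
chamber far edge [ 580.3 -196.7] loader x 119.4
```

The numbers put the row within about 2 mm of home, so I press once more low on the rear face with closed fingers to be sure.

Request:
move_arm:
  motion:
    - [[-3.7,34,0],0,0]
    - [[-3.7,34,-50],0,0]
    - [[-3.7,34,-100],0,0]
    - [[-3.7,34,-150],0,0]
    - [[-3.7,34,-171],0,0]

```text
t: 23.78
eef_pos: [563.7, -43.6, 39.7]
eef_rot: [-2.098, -2.331, 0.008]
force: [-0.6, -0.1, -0.6]
gripper_width: -0.3
grasp_force: 0.0
```

Request:
move_arm:
  motion:
    - [[0,0,0],0,0]
    - [[0.2,-2,0],0,0]
    - [[0.4,-4,0],0,0]
    - [[0.6,-6,0],0,0]
    - [[0.9,-8,0],0,0]

```text
t: 24.4
eef_pos: [568.4, -49.9, 44.9]
eef_rot: [-2.1, -2.336, -0.004]
force: [-0.6, 7.5, 2.5]
gripper_width: 0.2
grasp_force: 0.0
```

Request:
move_arm:
  motion:
    - [[0.1,-1,0],0,0]
    - [[0.2,-2,0],0,0]
    - [[0.3,-3,0],0,0]
    - [[0.4,-4,0],0,0]

```text
t: 24.9
eef_pos: [568.4, -49.8, 44.7]
eef_rot: [-2.094, -2.337, -0.007]
force: [-2.6, 12.2, 4.4]
gripper_width: -0.2
grasp_force: 0.0
```

Request:
move_arm:
  motion:
    - [[0.2,-2,0],0,0]
    - [[0.4,-4,0],0,0]
    - [[0.6,-6,0],0,0]
    - [[0.6,-6,0],0,0]

```text
t: 25.4
eef_pos: [568.4, -49.8, 44.8]
eef_rot: [-2.085, -2.338, -0.012]
force: [-3.4, 21.3, 6.4]
gripper_width: 0.2
grasp_force: 0.0
```

It holds rigid at 21 N, so the row is home. I back off and lift clear.

Request:
move_arm:
  motion:
    - [[-0.6,6,0],0,0]
    - [[-1.4,13,0],0,0]
    - [[-3.2,30,0],0,0]
    - [[-3.2,30,30],0,0]
    - [[-3.2,30,90],0,0]

```text
t: 26.02
eef_pos: [563.9, -31.4, 132.9]
eef_rot: [-2.099, -2.332, 0.007]
force: [0.9, -0.3, -0.1]
gripper_width: 0.1
grasp_force: 0.0
```

Request:
move_arm:
  motion:
    - [[0,-40,60],0,0]
    - [[0,-70,90],0,0]
    - [[0,-70,90],0,0]
    - [[0,-70,90],0,0]

```text
t: 26.52
eef_pos: [565.2, -101.2, 223.6]
eef_rot: [-2.102, -2.334, 0.001]
force: [-0.5, 0.4, 0.0]
gripper_width: -0.2
grasp_force: 0.0
```

Run:
```python
from h import *
i,K,T,d=cam('wrist'); j,K2,T2,d=cam('side')
a=cv2.resize(i,(512,384)); b=cv2.resize(j[165:315,150:320],(435,384),interpolation=2)[:,:288*1]; save(np.hstack([a,b]),'w9.png')
```

```text
(no output)
```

View pics/w9.png

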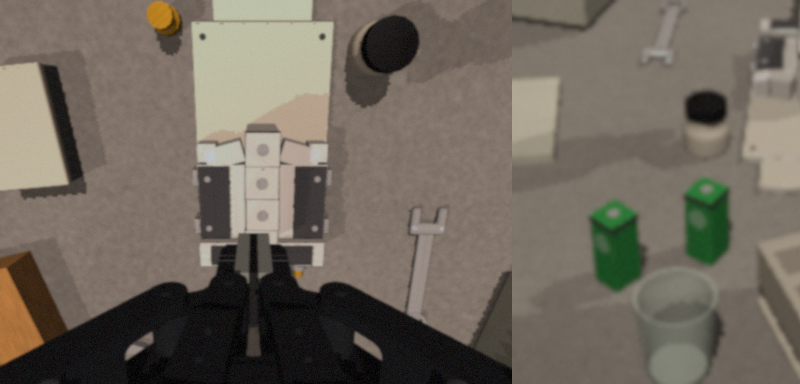

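The row is straight and upright in the channel, with visible tops at (262,150), (262,183) and (262,215). The bystanders in view are where they were and the arm is clear.

```bash
python3 -c "
from rig import env
print(env.close_job())"
```

```text
the job is handed in; nothing more can be done
None
```

Job handed in at about 26.6 s (limit 45 s): the spare was drawn from the stand and stood behind the other three, and all four were pushed in as one straight, upright row with no gaps seen; the row held still under a 21 N push, and the stand, vial and the bystanders I could see look undisturbed.

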